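# File the vials in the tilt-out bin

### The job

Tip the wide bin of the two tilt-out bin units fully forward, put both white-capped vials into it, and then push it back until it clicks fully shut. The narrow bin was left hanging open: push that one back until it clicks shut as well. Leave everything else on the table standing where it is.

Things in the scene. Friction and masses are not known exactly. Their poses are not given: they have to be found in the camera images.
- wide_unit: Fixed case of the wide tilt-bin unit: grey sheet-metal box 130 mm wide (y), 105 deep (x), open in front, flat closed roof with its top at z = 125. Origin on the table at the middle of the foot of its front face; x points to the rear, z up. A 6 mm high foot stands out 20 mm in front. Either unit may be the left one, each turned a little.
- wide_bin (a joint): Tilt of the wide bin: 0 shut, 0.65 rad fully tipped forward on its stop. Hinge along the unit's y through (0, 0, 12) mm of the unit. It stays at any angle it is left at (friction, 1 N at the tab); closing, a sprung catch resists from 0.17 rad (up to about 7 N at the tab), snaps over at 0.07 and then holds the bin at 0; it resists opening alike.
- wide_bin_tab (a point): Mid-thickness of the wide bin's finger tab, 10 mm under its top edge and 142 mm from the hinge. The tab is the top of the white front panel, 6 mm thick, 106 mm wide; shut, it stands 29 mm above the roof, just ahead of the roof's front edge, nothing behind it over the roof: draw it forward from behind, push it back from in front. Axes turn with the bin: x rear, z up the panel.
- wide_bin_floor (a point): Middle of the wide bin's inner floor, turning with it (x rear, z up); shut, 42.5 mm behind and 4 above the hinge. White open-topped trough, inside 106 mm wide (y), 81 deep; front panel 118 high plus tab, rear wall 55, sides 98 in front sloping to 55. Fully tipped, the mouth lies between the roof's front edge and the tab (85 to 90 mm ahead of the face, top 125 above the table).
- narrow_unit: Fixed case of the narrow tilt-bin unit: grey sheet-metal box 90 mm wide (y), 105 deep (x), open in front, flat closed roof with its top at z = 125. Origin on the table at the middle of the foot of its front face; x points to the rear, z up. A 6 mm high foot stands out 20 mm in front. Either unit may be the left one, each turned a little.
- narrow_bin (a joint): Tilt of the narrow bin: 0 shut, 0.65 rad fully tipped forward on its stop. Hinge along the unit's y through (0, 0, 12) mm of the unit. It stays at any angle it is left at (friction, 1 N at the tab); closing, a sprung catch resists from 0.17 rad (up to about 7 N at the tab), snaps over at 0.07 and then holds the bin at 0; it resists opening alike.
- narrow_bin_tab (a point): Mid-thickness of the narrow bin's finger tab, 10 mm under its top edge and 142 mm from the hinge. The tab is the top of the white front panel, 6 mm thick, 66 mm wide; shut, it stands 29 mm above the roof, just ahead of the roof's front edge, nothing behind it over the roof: draw it forward from behind, push it back from in front. Axes turn with the bin: x rear, z up the panel.
- vial0: One of two alike sample vials with white screw caps, standing upright: 26 mm in diameter, 52 high, about 20 g. Origin at the centre of its underside, z up to the cap.
- vial2: The other vial with a white cap, the same size and shape. Origin at the centre of its underside, z up to the cap.
- rubber_stamp: Bystander: wooden hand stamp, foot 28 x 52 mm (x, y), turned handle up to 76 mm. Origin under its middle, z up.
- loupe: Bystander: black eye loupe, a cup 38 mm across and 30 high. Origin under its middle.
- weight_200: Bystander: brass check weight with a knob, 29 mm across and 30 high. Origin under its middle.
- parts_tin: Bystander: flat round white tin, 62 mm across and 20 high. Origin under its middle.
- tape_roll: Bystander: roll of parcel tape lying flat, 93 mm across and 49 high. Origin under its middle.
- torch: Bystander: black pocket torch lying along its y, 32 x 110 x 32 mm. Origin under its middle.
There are look-alikes about, which are no part of the job. What is shaped like the vial0 but purple or yellow is not meant.

How it is judged:
On the way, in this order (a step that is already met when the one before it is completed fails the run):
1. the wide bin is tipped out (value of joint wide_bin above 0.5 rad), for 0.2 s.
2. both vials lie in the wide bin, let go (x of vial0 in the frame of wide_bin_floor between -0.045 and 0.045 m and y of vial0 in the frame of wide_bin_floor between -0.056 and 0.056 m and z of vial0 in the frame of wide_bin_floor between -0.006 and 0.09 m and x of vial2 in the frame of wide_bin_floor between -0.045 and 0.045 m and y of vial2 in the frame of wide_bin_floor between -0.056 and 0.056 m and z of vial2 in the frame of wide_bin_floor between -0.006 and 0.09 m and contact force between each of vial0, vial2 and the fingers below 0.05 N), for 0.2 s.
3. the wide bin is clicked shut with the vials in it (x of vial0 in the frame of wide_bin_floor between -0.045 and 0.045 m and y of vial0 in the frame of wide_bin_floor between -0.056 and 0.056 m and z of vial0 in the frame of wide_bin_floor between -0.006 and 0.09 m and x of vial2 in the frame of wide_bin_floor between -0.045 and 0.045 m and y of vial2 in the frame of wide_bin_floor between -0.056 and 0.056 m and z of vial2 in the frame of wide_bin_floor between -0.006 and 0.09 m and value of joint wide_bin below 0.03 rad), for 0.2 s.
At the end, for the whole second after the job is handed in: Both vials lie at rest inside the wide bin (their undersides' centres within its trough), and both bins are clicked shut (each within 0.03 rad of 0) (all of step 3 and contact force between each of vial0, vial2 and the fingers below 0.05 N and linear speed of each of vial0, vial2 below 0.03 m/s and value of joint narrow_bin below 0.03 rad); the robot touches nothing.
It fails at once if a bystander is shifted by more than 30 mm or tipped over (distance of any of rubber_stamp, loupe, weight_200, parts_tin, tape_roll, torch from where it was at the start of the episode above 0.03 m or angle between any of rubber_stamp, loupe, weight_200, parts_tin, tape_roll, torch's own z axis and vertical above 0.5 rad).
It also fails if it takes over 72 s, if anything falls off the work surface, if the arm or the gripper's body presses on something with over 40 N, if the wrist force passes 120 N, or if a joint passes its speed limit or range.

### The arm

A 6-joint arm with a two-finger parallel gripper is mounted at the origin on a cart in front of the work surface, level with it; the furniture and walls round the work are solid. World frame = base frame: x ahead of the robot, y to its left, z up, the work surface at z = 0. Lengths are in m, angles in rad, forces in N, time in s.
With the tool pointing down it reaches from about 0.25 to 0.725 m from the base axis. Payload 4 kg.
Tool frame: the origin (TCP) lies midway between the tips of the shut fingers; the grasp point (between the pads) lies 19 mm behind it; z points along the fingers, y is the line along which they close (so a half turn about z gives the same grasp; the last joint's range is limited). The gripper opens to 85 mm and grips with 20 to 120 N. Pads are 22 mm wide; open, the fingers measure 114 mm over their backs; the gripper's body (76 mm by 85 mm) begins 54 mm behind the grasp point. The pads swing forward as they close: fully open they stand 13 mm farther back than shut.
Start: joints at [-1.139, 0.241, 0.005, 1.335, 0, 1.571], TCP at [0.209, -0.454, 0.231] pointing down, gripper open.
Joint ranges: [-2.72, 2.72], [-1.05, 1.87], [-1.09, 1.28], [-1.99, 2.15], [-1.42, 1.44], [-3.14, 3.14]. Speed limits (rad/s): [2.79, 2.79, 3.14, 3.14, 3.14, 3.14].

### API

Orientations are given as a unit quaternion [x, y, z, w].
In Python, from workcell import bot gives the robot as it stands.
- The arm moves only by the tool play_rows, never from a script. Its argument "moves" is a list of rows, each a list of 3 entries, a list of its own where there are three numbers: the opening, from -1 (shut) to 1 (fully open), then the shift along the tool's x, y, z in cm, then the turn, a rotation vector about the tool's x, y, z in rad. A call has 1 to 12 rows; each row shifts and turns the commanded pose from where the row before left it, along the tool's axes as they then stand; what a row does not reach is not made up. A row lasts 1/12 s, in which the tool goes at most 41.7 mm and 7.16 degrees, less where a joint would pass 70% of its speed; a pose out of reach is approached as far as the arm can. A call is refused whole if a number of a shift passes 4.17 or a number of a turn 0.125, either way. A call with a gripper value outside its range is refused whole. The fingers move at their own pace and stop on an object; the grip force is fixed at half the most. Time passes only in rows, so rows that do not move let the fingers close. It gives the time, the measured TCP pose, the force and the opening at its end, in the units of the state.
- bot.get_obs(): the state, without advancing time (a new reading comes with each control period).
- bot.camera(name): name is "scene" or "side" or "wrist"; returns (picture, depth): 400x640x3 uint8, red, green, blue; 400x640 float32, m along the optical axis (not along the pixel's ray), 0 where there is no reading.
- bot.camera_info(name): a dict with "K" (3x3 intrinsics, pixels), "k1" (the pictures are not rectified: a ray, as slopes to the right and down, at radius r is drawn at 1 + k1 r^2 times it, then the intrinsics apply), "world_from_camera" (4x4, takes a point from camera to world coordinates); the wrist camera has in their place "T_tool_cam" (4x4, takes a point from camera to tool coordinates, whose origin is the TCP and whose axes are the flange's). Camera axes: x right, y up, looking along -z (the intrinsics and any distortion apply to the point x, -y, -z); pixel columns grow to the right and rows downward; lengths in m; the calibration is good to about 2 mm. A picture is of the moment at which its call begins: read the wrist's pose just before it. camera_info takes no time and is no camera call.
- bot.job_done(): hands the job in, once; it reports no verdict.
The state is a dict: "clock": time; "joint_pos": joint angles; "joint_vel": joint speeds; "tau": joint torques, N m; "eef_pos": TCP position; "tool_rot": TCP orientation; "ft_force": force on the tool from outside, world axes, zero at the start; "ft_torque": the same for the moment, N m; "grip_width": finger opening in m.
Only numpy, scipy, OpenCV 4.12 (cv2) and the standard library are available. Lean on these libraries where they do the work, as an engineer would, in place of code of your own. Each camera call takes 0.05 s, during which the arm holds its last target. There are 200 camera calls.

## Working session

There is one attempt and no reset: what is moved stays moved. The work goes in short steps, Python scripts to look and compute and a tool call to move; the robot and the scene stay as the last step left them, time stands still between calls to the robot, and variables do not carry over. Pictures are saved under pics/ and viewed, on a budget of 10 in all, crops included, one or two more only if the job needs it, and the job is handed in when it is done.

Besides the shell and the picture viewer there is one more tool, called after "Call:" as name([rows], argument=value, ...), one row to a line, values as JSON. play_rows: Moves the arm, as the interface text tells. Its arguments: {"type":"object","properties":{"moves":{"type":"array"}},"required":["moves"]}

```bash
mkdir -p pics
cat > h.py <<'E'
import numpy as np, cv2
from scipy.spatial.transform import Rotation as R
from workcell import bot
def snap(name,fn=None):
    o=bot.get_obs(); im,d=bot.camera(name); ci=bot.camera_info(name)
    if name=="wrist":
        T=np.eye(4);T[:3,:3]=R.from_quat(o["tool_rot"]).as_matrix();T[:3,3]=o["eef_pos"];T=T@np.array(ci["T_tool_cam"])
    else: T=np.array(ci["world_from_camera"])
    if fn: cv2.imwrite("pics/"+fn,im[:,:,::-1])
    np.savez("pics/%s.npz"%name,im=im,d=d,T=T,K=np.array(ci["K"]),k1=ci["k1"])
    return im,d,T
def rays(K,k1,px):
    px=np.asarray(px,float).reshape(-1,1,2)
    u=cv2.undistortPoints(px,np.asarray(K,float),np.array([k1,0,0,0.])).reshape(-1,2)
    return np.c_[u[:,0],-u[:,1],-np.ones(len(u))]
def cloud(name):
    z=np.load("pics/%s.npz"%name); h,w=z["d"].shape
    uv=np.stack(np.meshgrid(np.arange(w),np.arange(h)),-1).reshape(-1,2)
    r=rays(z["K"],float(z["k1"]),uv)*z["d"].reshape(-1,1)
    P=r@z["T"][:3,:3].T+z["T"][:3,3]; P[z["d"].reshape(-1)<=0]=np.nan
    return P.reshape(h,w,3),z["im"]
E
python3 - <<'E'
from h import *
o=bot.get_obs();print(o)
for n in("scene","side"):
    im,d,T=snap(n,n+"0.png");print(n,T.round(3).tolist(),bot.camera_info(n)["K"],(d>0).mean())
print(bot.camera_info("wrist"))
E
```

```text
{'clock': 0.0, 'joint_pos': array([-1.13901208e+00,  2.41425440e-01,  3.71527438e-03,  1.33518960e+00,
        2.28011020e-05,  1.57081929e+00]), 'joint_vel': array([-3.76474486e-05, -3.20975347e-04, -1.88036042e-04,  1.29906912e-03,
        7.04630838e-05,  9.40606840e-04]), 'tau': array([-2.51208667e-04, -3.72320795e+01,  2.52405882e+01,  1.69014267e-02,
       -1.55149587e-05,  7.18395711e-06]), 'eef_pos': array([ 0.20898747, -0.45353269,  0.23040331]), 'tool_rot': array([ 9.76787595e-01,  2.14207581e-01, -2.14173824e-04, -1.02974279e-03]), 'ft_force': array([-0.27740424,  0.1474068 , -0.49626003]), 'ft_torque': array([-0.02464761,  0.0480067 , -0.03311002]), 'grip_width': 0.08539084468828602}
scene [[-0.544, 0.477, -0.691, -0.126], [-0.839, -0.331, 0.432, 0.558], [-0.023, 0.815, 0.58, 0.711], [0.0, 0.0, 0.0, 1.0]] [[445.22118898   0.         316.60767971]
 [  0.         445.22118898 196.41470063]
 [  0.           0.           1.        ]] 0.99601953125
side [[-0.886, 0.251, -0.391, 0.094], [-0.464, -0.498, 0.732, 0.971], [-0.011, 0.83, 0.557, 0.775], [0.0, 0.0, 0.0, 1.0]] [[411.12742747   0.         316.54237933]
 [  0.         411.12742747 199.73422382]
 [  0.           0.           1.        ]] 0.9959453125
{'K': array([[313.79503252,   0.        , 320.80369828],
       [  0.        , 313.79503252, 194.90298921],
       [  0.        ,   0.        ,   1.        ]]), 'k1': -0.03766838958380488, 'T_tool_cam': array([[-7.76108403e-05,  9.54582113e-01,  2.97947955e-01,
         7.67901708e-02],
       [ 9.99999974e-01,  1.38519626e-04, -1.83312281e-04,
        -4.25854050e-04],
       [-2.16258264e-04,  2.97947933e-01, -9.54582098e-01,
        -1.42449960e-01],
       [ 0.00000000e+00,  0.00000000e+00,  0.00000000e+00,
         1.00000000e+00]])}
```

View pics/scene0.png

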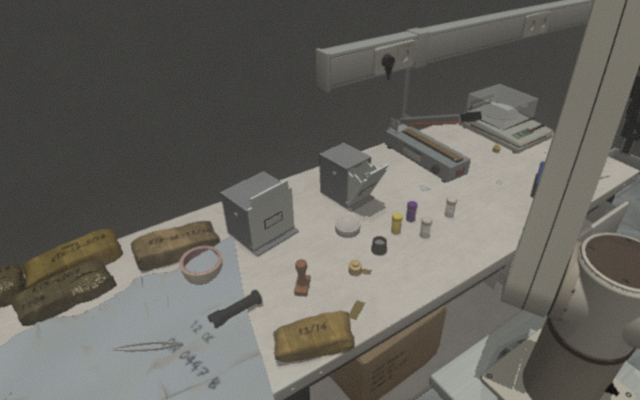

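View pics/side0.png

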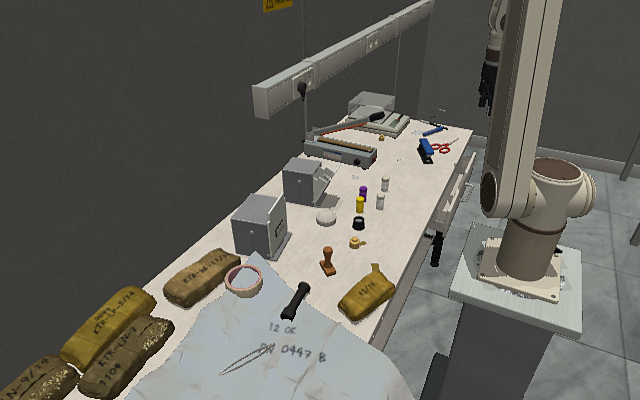

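Run:
```python
from h import *
# top-down height map from both clouds, coloured
pts=[];cols=[]
for n in("side","scene"):
    P,im=cloud(n);pts.append(P.reshape(-1,3));cols.append(im.reshape(-1,3))
P=np.vstack(pts);C=np.vstack(cols)
m=np.isfinite(P[:,0])&(P[:,2]>-.02)&(P[:,2]<.2)&(P[:,0]>0)&(P[:,0]<.8)&(abs(P[:,1])<.6)
P=P[m];C=C[m];i=np.argsort(P[:,2]);P=P[i];C=C[i]
W=np.zeros((533,800,3),np.uint8)
u=((0.6-P[:,1])*666).astype(int).clip(0,799);v=((.8-P[:,0])*666).astype(int).clip(0,532)
W[v,u]=C[:,::-1]
cv2.imwrite("pics/top.png",W)
```

```text
(no output)
```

View pics/top.png

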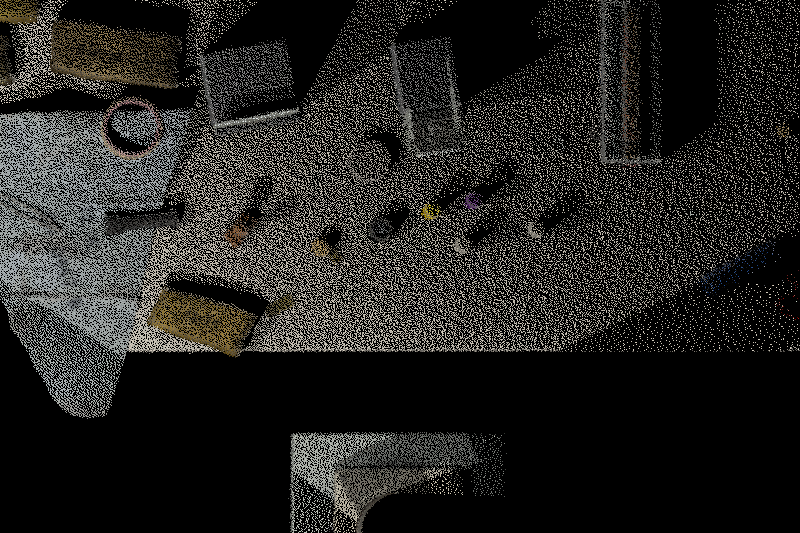

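The scene view shows the wide unit shut at px (258,212) and the narrow unit hanging open at (350,178). The white vials are at (426,228) and (451,207), the yellow one at (397,223) and the purple one at (412,211). The side view agrees, and the top map puts the wide unit at about (0.67, 0.22), to the left.

Run:
```python
from h import *
pts=[]
for n in("side","scene"):
    P,im=cloud(n);Q=P.reshape(-1,3)
    for nm,x0,x1,y0,y1 in(("wide",.58,.8,.13,.32),("narrow",.55,.8,-.11,.03)):
        B=Q[(Q[:,0]>x0)&(Q[:,0]<x1)&(Q[:,1]>y0)&(Q[:,1]<y1)]
        r=B[abs(B[:,2]-.125)<.004]
        print(n,nm,"roof",len(r),np.median(r[:,2]).round(4),cv2.minAreaRect((r[:,:2]*1000).astype(np.float32)))
        t=B[B[:,2]>.135]
        if len(t): print("  tab",len(t),t.min(0).round(3),t.max(0).round(3),cv2.minAreaRect((t[:,:2]*1000).astype(np.float32)))
        low=B[(B[:,0]<.62)&(B[:,2]>.1)]
        if nm=="narrow": print("  low",low.max(0).round(3),low.min(0).round(3),low[low[:,0].argsort()[:6]].round(3).tolist())
    for nm,px in (("A",(426,228)),("B",(451,207)),("Y",(397,223)),("Pu",(412,211))):
        if n=="scene":
            c=P[px[1],px[0]];print(nm,c.round(3))
            B=Q[(np.hypot(Q[:,0]-c[0],Q[:,1]-c[1])<.035)&(Q[:,2]>.046)&(Q[:,2]<.062)]
            cc,rr=cv2.minEnclosingCircle((B[:,:2]*1000).astype(np.float32));print("  cap",np.round(cc,1),round(rr,1),np.percentile(B[:,2],[50,95]).round(4),len(B))
            globals()[nm]=c
# vials in side
Q=cloud("side")[0].reshape(-1,3)
for nm,c in(("A",(.445,-.085)),("B",(.46,-.2))):
    B=Q[(Q[:,0]>.38)&(Q[:,0]<.5)&(abs(Q[:,1]-c[1])<.035)&(Q[:,2]>.046)&(Q[:,2]<.07)]
    if len(B): print(nm,cv2.minEnclosingCircle((B[:,:2]*1000).astype(np.float32)),len(B),np.median(B[:,2]))
```

```text
side wide roof 957 0.1263 ((673.3229370117188, 225.91815185546875), (113.95402526855469, 134.1177520751953), 9.410243034362793)
  tab 152 [0.61  0.162 0.135] [0.633 0.268 0.158] ((622.222412109375, 215.41433715820312), (7.950702667236328, 107.66971588134766), 10.144112586975098)
side narrow roof 471 0.1265 ((655.6943359375, -44.6365966796875), (168.65557861328125, 93.84512329101562), 10.338541984558105)
  tab 22 [ 0.562 -0.091  0.135] [ 0.576 -0.023  0.141] ((569.1791381835938, -56.876869201660156), (5.618075847625732, 69.84477233886719), 8.800737380981445)
  low [ 0.62  -0.009  0.141] [ 0.562 -0.093  0.1  ] [[0.562, -0.023, 0.14], [0.564, -0.027, 0.134], [0.564, -0.034, 0.137], [0.565, -0.043, 0.14], [0.566, -0.045, 0.135], [0.566, -0.038, 0.139]]
scene wide roof 1165 0.1246 ((676.9816284179688, 225.09158325195312), (116.68634796142578, 131.58457946777344), 10.694476127624512)
  tab 325 [0.611 0.163 0.135] [0.636 0.267 0.155] ((623.8681640625, 214.9560546875), (9.806900024414062, 105.8506088256836), 9.077726364135742)
scene narrow roof 757 0.1244 ((656.3397216796875, -45.50719451904
[... 175 characters left out ...]
127197, 63.795921325683594), 6.75577974319458)
  low [ 0.62  -0.013  0.139] [ 0.565 -0.1    0.1  ] [[0.565, -0.029, 0.134], [0.565, -0.029, 0.137], [0.565, -0.032, 0.136], [0.566, -0.026, 0.137], [0.566, -0.027, 0.131], [0.566, -0.027, 0.134]]
A [ 0.425 -0.091  0.032]
  cap [432.6 -97. ] 12.8 [0.0509 0.0529] 64
B [ 0.448 -0.2    0.034]
  cap [ 455.4 -205.5] 13.4 [0.0508 0.0527] 58
Y [ 0.477 -0.044  0.035]
  cap [483.3 -49.6] 13.8 [0.0504 0.0528] 68
Pu [ 0.489 -0.104  0.038]
  cap [ 499.4 -112.4] 13.1 [0.0508 0.0532] 63
A ((462.9937744140625, -87.49419403076172), 44.661827087402344) 71 0.052967763994035244
B ((452.7799377441406, -203.03536987304688), 12.842585563659668) 32 0.05236546052289337
```

Call:
play_rows([
  [-1,[0,0,0],[0,0,0.0873]],
  [-1,[0,0,0],[0,0,0.0873]],
  [-1,[0,0,0],[0,0,0.0873]],
  [-1,[2.26,-2.46,0],[0,0,0]],
  [-1,[2.26,-2.46,0],[0,0,0]],
  [-1,[2.26,-2.46,0],[0,0,0]],
  [-1,[2.26,-2.46,0],[0,0,0]],
  [-1,[2.26,-2.46,0],[0,0,0]],
  [-1,[2.26,-2.46,0],[0,0,0]],
  [-1,[2.26,-2.46,0],[0,0,0]],
  [-1,[2.26,-2.46,0],[0,0,0]],
  [-1,[2.26,-2.46,0],[0,0,0]],
])

```text
clock: 1.1
eef_pos: [0.3726, -0.1999, 0.231]
tool_rot: [0.996, 0.085, -0.0, -0.0]
ft_force: [0.4, -0.2, -1.5]
grip_width: 0.0001
```

Call:
play_rows([
  [-1,[2.26,-2.46,0],[0,0,0]],
  [-1,[2.26,-2.46,0],[0,0,0]],
  [-1,[2.26,-2.46,0],[0,0,0]],
  [-1,[2.26,-2.46,0],[0,0,0]],
  [-1,[2.26,-2.46,0],[0,0,0]],
  [-1,[2.26,-2.46,0],[0,0,0]],
  [-1,[2.26,-2.46,0],[0,0,0]],
  [-1,[2.26,-2.46,0],[0,0,0]],
  [-1,[2.26,-2.46,0],[0,0,0]],
  [-1,[0,0,0],[0,0,0]],
])

```text
clock: 1.93
eef_pos: [0.5377, 0.0558, 0.2301]
tool_rot: [0.996, 0.088, 0.0, -0.001]
ft_force: [1.9, -0.9, 0.1]
grip_width: -0.0
```

Call:
play_rows([
  [-1,[2.0,-2.86,0],[0,0,0]],
  [-1,[2.0,-2.86,0],[0,0,0]],
  [-1,[2.0,-2.86,0],[0,0,0]],
  [-1,[2.0,-2.86,0],[0,0,0]],
  [-1,[2.0,-2.86,0],[0,0,0]],
  [-1,[0,0,0],[0,0,0]],
  [-1,[0,0,0],[0,0,0]],
])

```text
clock: 2.52
eef_pos: [0.616, 0.1668, 0.2311]
tool_rot: [0.992, 0.124, -0.004, -0.018]
ft_force: [-0.7, -0.7, -0.2]
grip_width: 0.0003
```

Run:
```python
from h import *
im,d,T=snap("wrist","w1.png")
P,_=cloud("wrist");Q=P.reshape(-1,3);o=bot.get_obs();print(o["eef_pos"].round(4),o["tool_rot"].round(4))
B=Q[(Q[:,0]>.57)&(Q[:,0]<.8)&(Q[:,1]>.12)&(Q[:,1]<.32)]
t=B[(B[:,2]>.14)&(B[:,2]<.17)];print("tab",len(t),cv2.minAreaRect((t[:,:2]*1000).astype(np.float32)),t[:,2].max())
r=B[abs(B[:,2]-.125)<.004];print("roof",len(r),np.median(r[:,2]),cv2.minAreaRect((r[:,:2]*1000).astype(np.float32)))
for nm in("side","scene"):
    Q=cloud(nm)[0].reshape(-1,3);t=Q[(Q[:,0]>.6)&(Q[:,0]<.65)&(Q[:,1]>.15)&(Q[:,1]<.28)&(Q[:,2]>.135)]
    print(nm,np.polyfit(t[:,1]-.215,t[:,0],1))
```

```text
[0.6155 0.166  0.2316] [ 0.9922  0.1234 -0.0036 -0.0175]
tab 1636 ((625.0245971679688, 214.24700927734375), (6.742461681365967, 104.94497680664062), 10.755130767822266) 0.1558689521115786
roof 23867 0.12485438176585698 ((676.4521484375, 223.74659729003906), (111.22666931152344, 130.28587341308594), 10.65859603881836)
side [-0.18316792  0.62085484]
scene [-0.1888082   0.62272096]
```

View pics/w1.png

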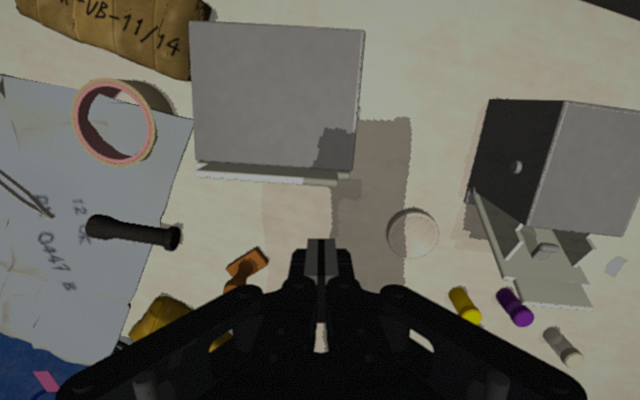

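The wrist view shows the shut wide unit with its tab at about (265,172). The gripper is in front of the tab and the arm is near its reach limit at this height. I'll go lower and straighten the tool.

```bash
cat >> h.py <<'E'
O=np.array([.6235,.2145,0]);YW=.185
def uw(x,y,z,o=O,yw=YW): return o+R.from_euler("z",yw).apply([x,y,z])
def to(p,yaw=YW,pitch=0,cur=None):
    """shift cm (tool frame after the turn) and turn (rad, about tool axes) to reach p; pitch>0 = tip outward"""
    o=bot.get_obs(); c=o["eef_pos"] if cur is None else np.array(cur)
    q=R.from_quat(o["tool_rot"]); g=R.from_euler("z",yaw)*R.from_euler("y",-pitch)*R.from_euler("x",np.pi)
    print("turn",(q.inv()*g).as_rotvec().round(3),"then shift cm",(g.inv().apply(np.array(p)-c)*100).round(2),"| unit now",R.from_euler("z",-YW).apply(c-O).round(4))
E
python3 - <<'E'
from h import *
to(uw(-.014,0,.170)); to(uw(.022,0,.170)); to(uw(.022,0,.136))
E
```

```text
turn [-0.036  0.004  0.063] then shift cm [ 0.28 -4.62  6.16] | unit now [-0.0168 -0.0462  0.2316]
turn [-0.036  0.004  0.063] then shift cm [ 3.88 -4.62  6.16] | unit now [-0.0168 -0.0462  0.2316]
turn [-0.036  0.004  0.063] then shift cm [ 3.88 -4.62  9.56] | unit now [-0.0168 -0.0462  0.2316]
```

Call:
play_rows([
  [-1,[0,0,2],[0,0,0]],
  [-1,[0,0,2],[0,0,0]],
  [-1,[0,0,2.1],[0,0,0]],
  [-1,[0,0,0],[-0.036,0.004,0.063]],
  [-1,[0,-2.3,0],[0,0,0]],
  [-1,[0,-2.3,0],[0,0,0]],
  [-1,[1.3,0,0],[0,0,0]],
  [-1,[1.3,0,0],[0,0,0]],
  [-1,[1.3,0,0],[0,0,0]],
  [-1,[0,0,0],[0,0,0]],
  [-1,[0,0,0],[0,0,0]],
])

```text
clock: 3.48
eef_pos: [0.6524, 0.1829, 0.1737]
tool_rot: [0.991, 0.129, -0.001, -0.017]
ft_force: [-0.5, -0.1, 0.1]
grip_width: 0.0002
```

Run:
```python
from h import *
print(bot.get_obs()["joint_pos"].round(3))
to(uw(.022,0,.170)); to(uw(.022,0,.136))
```

```text
[0.258 0.628 0.449 1.389 0.034 3.141]
turn [-0.034 -0.002  0.074] then shift cm [-0.06 -3.64  0.37] | unit now [ 0.0226 -0.0364  0.1737]
turn [-0.034 -0.002  0.074] then shift cm [-0.06 -3.64  3.77] | unit now [ 0.0226 -0.0364  0.1737]
```

Call:
play_rows([
  [-1,[0,0,0],[0,0,-0.12]],
  [-1,[0,0,0],[-0.034,0,0]],
  [-1,[0,0,0],[0,0,-0.123]],
  [-1,[0,0,0],[0,0,-0.123]],
  [-1,[0,0,0],[0,0,-0.123]],
  [-1,[0,0,0],[0,0,-0.123]],
  [-1,[0,0,0],[0,0,-0.123]],
  [-1,[0,0,0],[0,0,-0.123]],
  [-1,[0,0,0],[0,0,-0.123]],
  [-1,[0,0,0],[0,0,-0.123]],
  [-1,[0,0,0],[0,0,-0.123]],
  [-1,[0,0,0],[0,0,-0.123]],
])

```text
clock: 4.48
eef_pos: [0.6514, 0.1826, 0.1738]
tool_rot: [0.691, 0.723, 0.003, 0.002]
ft_force: [0.4, 0.0, 0.0]
grip_width: 0.0003
```

Call:
play_rows([
  [-1,[0,0,0],[0,0,-0.123]],
  [-1,[0,0,0],[0,0,-0.123]],
  [-1,[0,0,0],[0,0,-0.123]],
  [-1,[0,0,0],[0,0,-0.123]],
  [-1,[0,0,0],[0,0,-0.123]],
  [-1,[0,0,0],[0,0,-0.123]],
  [-1,[0,0,0],[0,0,-0.123]],
  [-1,[0,0,0],[0,0,-0.123]],
  [-1,[0,0,0],[0,0,-0.123]],
  [-1,[0,0,0],[0,0,-0.123]],
  [-1,[0,0,0],[0,0,-0.123]],
  [-1,[0,0,0],[0,0,-0.123]],
])

```text
clock: 5.48
eef_pos: [0.6514, 0.1826, 0.1738]
tool_rot: [0.025, 1.0, 0.001, 0.003]
ft_force: [-1.1, -0.3, 0.2]
grip_width: 0.0001
```

```bash
sed -i 's/^O=np.*$/O=np.array([.6235,.2145,0]);YW=.185/; s/R.from_euler("z",yaw)\*R/R.from_euler("z",yaw+np.pi)*R/; s/"y",-pitch)/"y",pitch)/' h.py
python3 - <<'E'
from h import *
print(bot.get_obs()["joint_pos"].round(3))
to(uw(.022,0,.170)); to(uw(.022,0,.136))
E
```

```text
[ 0.273  0.622  0.441  1.383 -0.     0.324]
turn [ 0.001  0.006 -0.235] then shift cm [-0.04  3.65  0.38] | unit now [ 0.0216 -0.0365  0.1738]
turn [ 0.001  0.006 -0.235] then shift cm [-0.04  3.65  3.78] | unit now [ 0.0216 -0.0365  0.1738]
```

Call:
play_rows([
  [-1,[0,0,0],[0,0,-0.118]],
  [-1,[0,0,0],[0,0,-0.118]],
  [-1,[0,1.82,0],[0,0,0]],
  [-1,[0,1.82,0],[0,0,0]],
  [-1,[0,0,1.9],[0,0,0]],
  [-1,[0,0,1.9],[0,0,0]],
  [-1,[0,0,0],[0,0,0]],
  [-1,[0,0,0],[0,0,0]],
])

```text
clock: 6.15
eef_pos: [0.6444, 0.2182, 0.1343]
tool_rot: [-0.09, 0.996, 0.0, 0.001]
ft_force: [-0.3, -0.3, 0.6]
grip_width: -0.0001
```

Call:
play_rows([
  [-1,[0.8,0,0],[0,0,0]],
  [-1,[0.6,0,0],[0,0,0]],
  [-1,[0.6,0,0],[0,0,0]],
  [-1,[0.6,0,0.1],[0,0,0]],
  [-1,[0.6,0,0.1],[0,0,0]],
  [-1,[0.6,0,0.15],[0,0,0]],
  [-1,[0.6,0,0.15],[0,0,0]],
])

```text
clock: 6.73
eef_pos: [0.6024, 0.2106, 0.1305]
tool_rot: [-0.09, 0.996, 0.001, 0.004]
ft_force: [0.8, -0.5, 1.3]
grip_width: 0.0001
```

Call:
play_rows([
  [-1,[0.6,0,0.15],[0,0,0]],
  [-1,[0.6,0,0.2],[0,0,0]],
  [-1,[0.6,0,0.25],[0,0,0]],
  [-1,[0.6,0,0.3],[0,0,0]],
  [-1,[0.6,0,0.35],[0,0,0]],
  [-1,[0.6,0,0.4],[0,0,0]],
  [-1,[0.2,0,0.2],[0,0,0]],
  [-1,[0,0,0],[0,0,0]],
])

```text
clock: 7.4
eef_pos: [0.564, 0.2038, 0.1099]
tool_rot: [-0.09, 0.996, 0.0, 0.002]
ft_force: [0.1, 0.1, 0.2]
grip_width: -0.0001
```

Run:
```python
from h import *
snap("scene");P,_=cloud("scene");Q=P.reshape(-1,3)
U=R.from_euler("z",-YW).apply(Q-O)
# panel front face top points in unit frame
t=U[(abs(U[:,1])<.05)&(U[:,0]<-.03)&(U[:,0]>-.12)&(U[:,2]>.08)&(U[:,2]<.15)]
for y0,y1 in((-.05,-.025),(.025,.05)):
    s=t[(t[:,1]>y0)&(t[:,1]<y1)];print(len(s),s.min(0).round(4),s.max(0).round(4))
to(uw(-.03,0,.2));
```

```text
50 [-0.0853 -0.0486  0.0846] [-0.0573 -0.0253  0.1258]
65 [-0.0864  0.0253  0.0802] [-0.0542  0.0491  0.1255]
turn [ 0.     0.004 -0.005] then shift cm [-2.98 -0.05 -8.98] | unit now [-0.0598  0.0005  0.1102]
```

Call:
play_rows([
  [-1,[0.4,0,0.3],[0,0,0]],
  [-1,[0.2,0,0.1],[0,0,0]],
  [-1,[0,0,0],[0,0,0]],
])

```text
clock: 7.7
eef_pos: [0.5629, 0.2037, 0.1086]
tool_rot: [-0.089, 0.996, 0.001, 0.007]
ft_force: [5.0, -0.3, 2.3]
grip_width: -0.0001
```

Call:
play_rows([
  [-1,[-1.5,0,0],[0,0,0]],
  [-1,[0,0,-3],[0,0,0]],
  [-1,[0,0,-3],[0,0,0]],
  [1,[0,0,-1.5],[0,0,0]],
  [1,[0,0,0],[0,0,0]],
])

```text
clock: 8.12
eef_pos: [0.5764, 0.2065, 0.1864]
tool_rot: [-0.09, 0.996, 0.001, 0.007]
ft_force: [0.2, 0.7, 1.2]
grip_width: 0.0227
```

Run:
```python
from h import *
print(bot.get_obs()["joint_pos"].round(3))
to([.4325,-.0965,.12]);to([.455,-.2045,.12])
snap("scene");P,_=cloud("scene");Q=P.reshape(-1,3)
U=R.from_euler("z",-YW).apply(Q-O)
t=U[(abs(U[:,1])<.05)&(U[:,0]<-.03)&(U[:,0]>-.12)&(U[:,2]>.07)&(U[:,2]<.15)]
h,b=np.histogram(t[:,2],np.arange(.07,.15,.01))
for a in b[:-1]:
    s=t[(t[:,2]>=a)&(t[:,2]<a+.01)]
    if len(s): print(a.round(2),len(s),s[:,0].min().round(4))
```

```text
[ 3.440e-01  4.740e-01  2.260e-01  1.308e+00 -1.000e-03  1.650e-01]
turn [ 0.002  0.014 -0.006] then shift cm [ 19.72 -27.13   6.64] | unit now [-0.0478  0.0008  0.1864]
turn [ 0.002  0.014 -0.006] then shift cm [ 19.49 -38.16   6.64] | unit now [-0.0478  0.0008  0.1864]
0.07 25 -0.0551
0.08 38 -0.0615
0.09 62 -0.0702
0.1 37 -0.0778
0.11 41 -0.0848
0.12 99 -0.0871
```

Call:
play_rows([
  [1,[1.97,-2.71,0],[0,0,0]],
  [1,[1.97,-2.71,0],[0,0,0]],
  [1,[1.97,-2.71,0],[0,0,0]],
  [1,[1.97,-2.71,0],[0,0,0]],
  [1,[1.97,-2.71,0],[0,0,0]],
  [1,[1.97,-2.71,0],[0,0,0]],
  [1,[1.97,-2.71,0],[0,0,0]],
  [1,[1.97,-2.71,0],[0,0,0]],
  [1,[1.97,-2.71,0],[0,0,0]],
  [1,[1.97,-2.71,0],[0,0,0]],
  [1,[0,0,0],[0,0,0]],
  [1,[0,0,0],[0,0,0]],
])

```text
clock: 9.17
eef_pos: [0.4269, -0.0973, 0.1794]
tool_rot: [-0.088, 0.996, 0.001, 0.002]
ft_force: [-0.1, 0.5, -0.7]
grip_width: 0.0855
```

Run:
```python
from h import *
im,d,T=snap("wrist","w2.png");P,_=cloud("wrist")
Q=P.reshape(-1,3)
for nm,c in(("A",(.4325,-.0965)),("B",(.455,-.2045)),("Y",(.483,-.0496)),("Pu",(.499,-.112))):
    B=Q[(np.hypot(Q[:,0]-c[0],Q[:,1]-c[1])<.03)&(Q[:,2]>.047)&(Q[:,2]<.058)]
    if len(B):
        cc,rr=cv2.minEnclosingCircle((B[:,:2]*1000).astype(np.float32));print(nm,np.round(cc,1),round(rr,1),len(B),np.median(B[:,2]).round(4))
to([.4325,-.0965,.025])
```

```text
A [432.7 -97.9] 13.0 604 0.0516
B [ 455.6 -207.5] 13.2 619 0.0515
Y [484.  -49.9] 12.9 515 0.0515
Pu [ 499.6 -113.6] 13.0 518 0.0515
turn [ 0.001  0.005 -0.007] then shift cm [-0.47 -0.1  15.47] | unit now [-0.2497 -0.2696  0.1797]
```

View pics/w2.png

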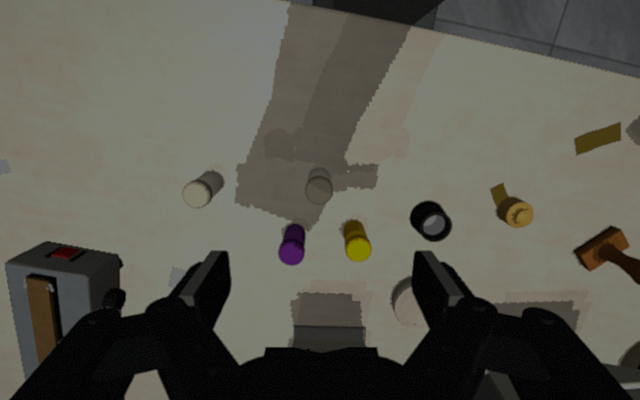

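Call:
play_rows([
  [1,[-0.45,-0.2,1],[0,0,0]],
  [1,[0,0,3.5],[0,0,0]],
  [1,[0,0,3.5],[0,0,0]],
  [1,[0,0,3],[0,0,0]],
  [1,[0,0,2.5],[0,0,0]],
  [1,[0,0,1.8],[0,0,0]],
  [1,[0,0,0],[0,0,0]],
  [-1,[0,0,0],[0,0,0]],
  [-1,[0,0,0],[0,0,0]],
  [-1,[0,0,0],[0,0,0]],
  [-1,[0,0,0],[0,0,0]],
  [-1,[0,0,0],[0,0,0]],
])

```text
clock: 10.22
eef_pos: [0.4352, -0.0974, 0.0288]
tool_rot: [-0.09, 0.996, -0.0, 0.004]
ft_force: [-0.6, -0.3, 0.0]
grip_width: 0.0256
```

Call:
play_rows([
  [-1,[0,0,0],[0,0,0]],
  [-1,[0,0,0],[0,0,0]],
  [-1,[0,0,-2],[0,0,0]],
  [-1,[0,0,-3],[0,0,0]],
  [-1,[0,0,-3.5],[0,0,0]],
  [-1,[0,0,-3.5],[0,0,0]],
  [-1,[0,0,-3.5],[0,0,0]],
  [-1,[0,0,-1.5],[0,0,0]],
  [-1,[0,0,0],[0,0,0]],
])

```text
clock: 10.97
eef_pos: [0.4359, -0.0982, 0.2024]
tool_rot: [-0.089, 0.996, -0.001, 0.008]
ft_force: [1.0, 0.8, -0.8]
grip_width: 0.0235
```

Run:
```python
from h import *
to(uw(-.026,-.019,.19));to(uw(-.026,-.019,.095))
```

```text
turn [-0.004  0.015 -0.006] then shift cm [-21.59  25.38   1.24] | unit now [-0.2419 -0.2728  0.2024]
turn [-0.004  0.015 -0.006] then shift cm [-21.59  25.38  10.74] | unit now [-0.2419 -0.2728  0.2024]
```

Call:
play_rows([
  [-1,[0,0,0],[-0.004,0.015,-0.006]],
  [-1,[-2.16,2.54,0],[0,0,0]],
  [-1,[-2.16,2.54,0],[0,0,0]],
  [-1,[-2.16,2.54,0],[0,0,0]],
  [-1,[-2.16,2.54,0],[0,0,0]],
  [-1,[-2.16,2.54,0],[0,0,0]],
  [-1,[-2.16,2.54,0],[0,0,0]],
  [-1,[-2.16,2.54,0],[0,0,0]],
  [-1,[-2.16,2.54,0],[0,0,0]],
  [-1,[-2.16,2.54,0],[0,0,0]],
  [-1,[-2.16,2.54,0],[0,0,0]],
  [-1,[0,0,0],[0,0,0]],
])

```text
clock: 11.97
eef_pos: [0.5995, 0.1971, 0.1925]
tool_rot: [-0.095, 0.995, 0.002, -0.007]
ft_force: [0.5, -0.2, 0.2]
grip_width: 0.0237
```

Run:
```python
from h import *
to(uw(-.026,-.019,.095))
snap("side","s2.png");im=cv2.imread("pics/s2.png")[140:290,200:400];cv2.imwrite("pics/s2c.png",cv2.resize(im,None,fx=3,fy=3))
```

```text
turn [ 0.006 -0.013  0.006] then shift cm [-0.08 -0.63  9.75] | unit now [-0.0268 -0.0127  0.1925]
```

View pics/s2c.png

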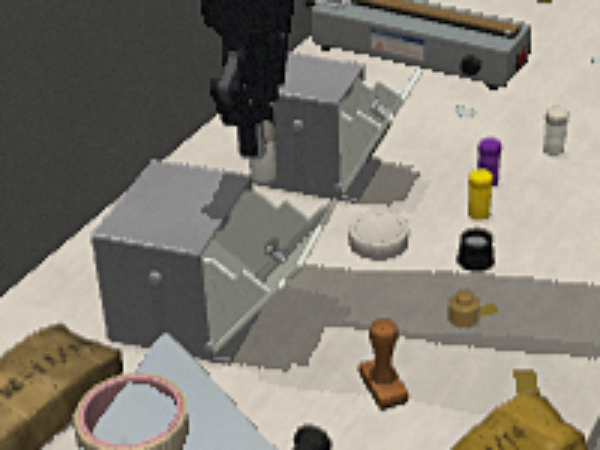

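The crop shows vial A held above the tipped wide bin's mouth at about (262,165), with the mouth clear. I'll lower it and release with a partial opening.

Call:
play_rows([
  [-1,[-0.1,-0.6,1.5],[0,0,0]],
  [-1,[0,0,2.5],[0.006,-0.013,0]],
  [-1,[0,0,2.5],[0,0,0]],
  [-1,[0,0,2.0],[0,0,0]],
  [-1,[0,0,1.2],[0,0,0]],
  [-1,[0,0,0],[0,0,0]],
  [-1,[0,0,0],[0,0,0]],
])

```text
clock: 12.6
eef_pos: [0.6015, 0.1854, 0.0992]
tool_rot: [-0.092, 0.996, -0.001, 0.003]
ft_force: [4.4, 0.2, 0.8]
grip_width: 0.0237
```

Call:
play_rows([
  [-0.1,[0,0,0],[0,0,0]],
  [-0.1,[0,0,0],[0,0,0]],
  [-0.1,[0,0,0],[0,0,0]],
  [-0.1,[0,0,0],[0,0,0]],
  [-0.1,[0,0,0],[0,0,0]],
  [-0.1,[0,0,-2],[0,0,0]],
  [-0.1,[0,0,-3],[0,0,0]],
  [-0.1,[0,0,-3],[0,0,0]],
  [-0.1,[0,0,-2],[0,0,0]],
  [1,[0,0,0],[0,0,0]],
])

```text
clock: 13.43
eef_pos: [0.6026, 0.1869, 0.2057]
tool_rot: [-0.093, 0.996, -0.0, 0.007]
ft_force: [0.7, 0.8, 0.6]
grip_width: 0.0493
```

Run:
```python
from h import *
to([.4555,-.2068,.19]);to([.4555,-.2068,.0275])
snap("scene","sc3.png");im=cv2.imread("pics/sc3.png")[130:260,200:480];cv2.imwrite("pics/sc3c.png",cv2.resize(im,None,fx=2.8,fy=2.8))
```

```text
turn [-0.001  0.014  0.   ] then shift cm [ 21.7  -35.99   1.57] | unit now [-0.0256 -0.0233  0.2057]
turn [-0.001  0.014  0.   ] then shift cm [ 21.7  -35.99  17.82] | unit now [-0.0256 -0.0233  0.2057]
```

View pics/sc3c.png

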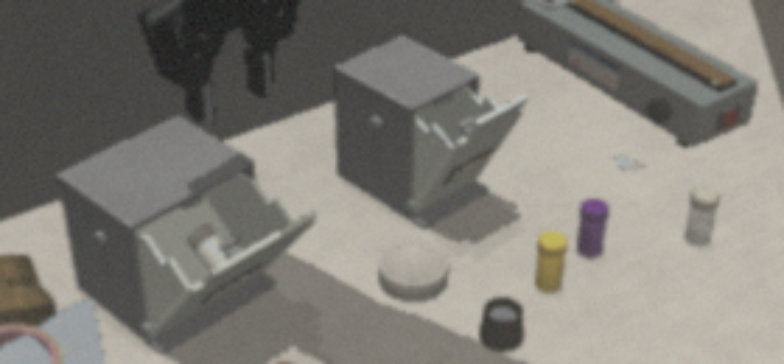

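Vial A lies in the wide bin at crop (212,245). Vial B stands at (703,215).

Call:
play_rows([
  [1,[0,0,0],[0,0.014,0]],
  [1,[1.97,-3.27,0],[0,0,0]],
  [1,[1.97,-3.27,0],[0,0,0]],
  [1,[1.97,-3.27,0],[0,0,0]],
  [1,[1.97,-3.27,0],[0,0,0]],
  [1,[1.97,-3.27,0],[0,0,0]],
  [1,[1.97,-3.27,0],[0,0,0]],
  [1,[1.97,-3.27,0],[0,0,0]],
  [1,[1.97,-3.27,0],[0,0,0]],
  [1,[1.97,-3.27,0],[0,0,0]],
  [1,[1.97,-3.27,0],[0,0,0]],
  [1,[1.97,-3.27,0],[0,0,0]],
])

```text
clock: 14.48
eef_pos: [0.4512, -0.2081, 0.2007]
tool_rot: [-0.093, 0.996, -0.0, -0.007]
ft_force: [0.1, -0.0, 0.9]
grip_width: 0.0854
```

Call:
play_rows([
  [1,[0,0,0],[0,0,0]],
  [1,[0,0,2],[0,0,0]],
  [1,[0,0,0],[0,0,0]],
])

```text
clock: 14.73
eef_pos: [0.4503, -0.2067, 0.1784]
tool_rot: [-0.092, 0.996, 0.001, -0.009]
ft_force: [-1.3, 0.8, -0.3]
grip_width: 0.0854
```

Run:
```python
from h import *
to([.4555,-.2068,.0275])
P,im=cloud("scene");t=.645
U=R.from_euler("z",-YW).apply(P.reshape(-1,3)-O)-[0,0,.012]
c,s=np.cos(t),np.sin(t)
F=np.c_[c*U[:,0]+s*U[:,2]-.0425,U[:,1],-s*U[:,0]+c*U[:,2]-.004]
m=(abs(F[:,0])<.036)&(abs(F[:,1])<.05)&(F[:,2]>.008)&(F[:,2]<.07);B=F[m]
print(len(B),np.percentile(B,[5,50,95],axis=0).round(3))
```

```text
turn [ 0.003 -0.017 -0.002] then shift cm [-0.51 -0.1  15.09] | unit now [-0.2478 -0.3822  0.1784]
139 [[-0.02  -0.028  0.011]
 [-0.002 -0.016  0.019]
 [ 0.013 -0.009  0.026]]
```

Call:
play_rows([
  [1,[0,0,0],[0.003,-0.017,0]],
  [1,[-0.5,-0.1,1],[0,0,0]],
  [1,[0,0,3.5],[0,0,0]],
  [1,[0,0,3.5],[0,0,0]],
  [1,[0,0,3],[0,0,0]],
  [1,[0,0,2.5],[0,0,0]],
  [1,[0,0,1.6],[0,0,0]],
  [1,[0,0,0],[0,0,0]],
  [-1,[0,0,0],[0,0,0]],
  [-1,[0,0,0],[0,0,0]],
  [-1,[0,0,0],[0,0,0]],
  [-1,[0,0,0],[0,0,0]],
])

```text
clock: 15.73
eef_pos: [0.461, -0.2081, 0.0332]
tool_rot: [-0.093, 0.996, -0.003, 0.005]
ft_force: [0.5, -1.4, 0.6]
grip_width: 0.0385
```

Call:
play_rows([
  [-1,[0,0,0],[0,0,0]],
  [-1,[0,0,0],[0,0,0]],
  [-1,[0,0,0],[0,0,0]],
  [-1,[0,0,-2],[0,0,0]],
  [-1,[0,0,-3],[0,0,0]],
  [-1,[0,0,-3.5],[0,0,0]],
  [-1,[0,0,-3.5],[0,0,0]],
  [-1,[0,0,-3.5],[0,0,0]],
  [-1,[0,0,-1.5],[0,0,0]],
  [-1,[0,0,0],[0,0,0]],
])

```text
clock: 16.57
eef_pos: [0.4608, -0.2084, 0.2067]
tool_rot: [-0.093, 0.996, -0.004, 0.008]
ft_force: [0.3, -0.4, -0.4]
grip_width: 0.0236
```

Run:
```python
from h import *
to(uw(-.026,.018,.195))
```

```text
turn [-0.01   0.015  0.   ] then shift cm [-21.17  40.37   1.17] | unit now [-0.2377 -0.3857  0.2067]
```

Call:
play_rows([
  [-1,[-1.76,3.36,0],[0,0,0]],
  [-1,[-1.76,3.36,0],[0,0,0]],
  [-1,[-1.76,3.36,0],[0,0,0]],
  [-1,[-1.76,3.36,0],[0,0,0]],
  [-1,[-1.76,3.36,0],[0,0,0]],
  [-1,[-1.76,3.36,0],[0,0,0]],
  [-1,[-1.76,3.36,0],[0,0,0]],
  [-1,[-1.76,3.36,0],[0,0,0]],
  [-1,[-1.76,3.36,0],[0,0,0]],
  [-1,[-1.76,3.36,0],[0,0,0]],
  [-1,[-1.76,3.36,0],[0,0,0]],
  [-1,[-1.76,3.36,0],[0,0,0]],
])

```text
clock: 17.57
eef_pos: [0.591, 0.2297, 0.1996]
tool_rot: [-0.093, 0.996, -0.002, 0.003]
ft_force: [1.1, -0.8, -0.9]
grip_width: 0.0234
```

Call:
play_rows([
  [-1,[0,0,1],[0,0,0]],
  [-1,[0,0,0],[0,0,0]],
  [-1,[0,0,0],[0,0,0]],
])

```text
clock: 17.82
eef_pos: [0.5901, 0.2276, 0.1889]
tool_rot: [-0.093, 0.996, -0.003, 0.002]
ft_force: [-0.2, 0.4, -0.7]
grip_width: 0.0236
```

Run:
```python
from h import *
to(uw(-.026,.018,.1))
```

```text
turn [-0.006  0.002  0.001] then shift cm [-0.44 -0.1   8.89] | unit now [-0.0304  0.019   0.1889]
```

Call:
play_rows([
  [-1,[-0.45,-0.1,1.5],[0,0,0]],
  [-1,[0,0,2.5],[0,0,0]],
  [-1,[0,0,2.5],[0,0,0]],
  [-1,[0,0,1.5],[0,0,0]],
  [-1,[0,0,0.7],[0,0,0]],
  [-1,[0,0,0],[0,0,0]],
  [-0.2,[0,0,0],[0,0,0]],
  [-0.2,[0,0,0],[0,0,0]],
  [-0.2,[0,0,0],[0,0,0]],
  [-0.2,[0,0,0],[0,0,0]],
  [-0.2,[0,0,0],[0,0,0]],
])

```text
clock: 18.73
eef_pos: [0.597, 0.2278, 0.105]
tool_rot: [-0.093, 0.996, -0.002, 0.004]
ft_force: [-0.1, 0.1, 0.2]
grip_width: 0.0338
```

Call:
play_rows([
  [-0.2,[0,0,-2],[0,0,0]],
  [-0.2,[0,0,-3],[0,0,0]],
  [-1,[0,0,-3],[0,0,0]],
  [-1,[2,0,0],[0,0,0]],
  [-1,[3.5,0,0],[0,0,0]],
  [-1,[3.5,0,0],[0,0,0]],
  [-1,[3,0,0],[0,0,0]],
  [-1,[0,0,0],[0,0,0]],
])

```text
clock: 19.4
eef_pos: [0.4712, 0.2039, 0.1826]
tool_rot: [-0.093, 0.996, -0.003, 0.0]
ft_force: [-0.5, -0.9, -0.1]
grip_width: 0.0
```

Run:
```python
from h import *
snap("scene","sc4.png");im=cv2.imread("pics/sc4.png")[130:260,200:480];cv2.imwrite("pics/sc4c.png",cv2.resize(im,None,fx=2.8,fy=2.8))
P,im=cloud("scene");t=.645
U=R.from_euler("z",-YW).apply(P.reshape(-1,3)-O)-[0,0,.012]
c,s=np.cos(t),np.sin(t)
F=np.c_[c*U[:,0]+s*U[:,2]-.0425,U[:,1],-s*U[:,0]+c*U[:,2]-.004]
m=(abs(F[:,0])<.036)&(abs(F[:,1])<.05)&(F[:,2]>.008)&(F[:,2]<.07);B=F[m]
for b in(B[B[:,1]<0],B[B[:,1]>0]): print(len(b),np.percentile(b,[5,50,95],axis=0).round(3))
to(uw(-.125,0,.112))
```

```text
136 [[-0.021 -0.027  0.01 ]
 [-0.003 -0.016  0.019]
 [ 0.012 -0.009  0.023]]
56 [[-0.023  0.009  0.017]
 [ 0.     0.016  0.021]
 [ 0.016  0.024  0.035]]
turn [-0.005  0.005  0.002] then shift cm [-2.28 -1.81  7.15] | unit now [-0.1478  0.0181  0.1835]
```

View pics/sc4c.png

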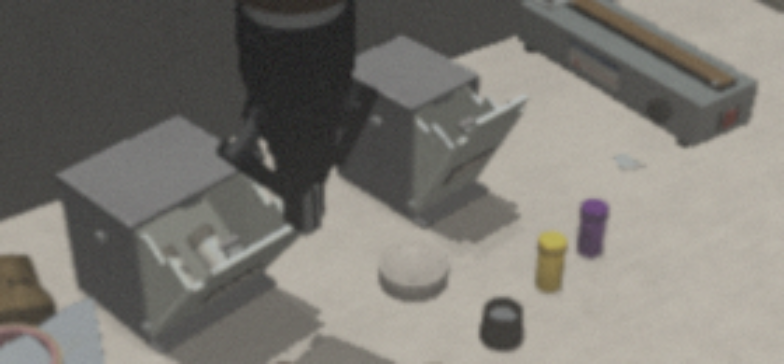

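Both vials lie in the wide bin, at crop (207,245) and beside it. Next I push it shut from in front.

Call:
play_rows([
  [-1,[-2.3,-1.8,0],[0,0,0]],
  [-1,[0,0,2.5],[0,0,0]],
  [-1,[0,0,2.5],[0,0,0]],
  [-1,[0,0,2],[0,0,0]],
  [-1,[-0.8,0,0],[0,0,0]],
  [-1,[-0.8,0,0],[0,0,0]],
  [-1,[-0.8,0,0],[0,0,0]],
  [-1,[-0.8,0,0],[0,0,0]],
  [-1,[-0.8,0,-0.2],[0,0,0]],
  [-1,[-0.8,0,-0.2],[0,0,0]],
  [-1,[-0.8,0,-0.3],[0,0,0]],
  [-1,[-0.8,0,-0.3],[0,0,0]],
])

```text
clock: 20.45
eef_pos: [0.5697, 0.2046, 0.126]
tool_rot: [-0.093, 0.996, -0.002, 0.005]
ft_force: [-1.1, -0.1, -0.0]
grip_width: 0.0002
```

Call:
play_rows([
  [-1,[-0.8,0,-0.3],[0,0,0]],
  [-1,[-0.8,0,-0.3],[0,0,0]],
  [-1,[-0.8,0,-0.3],[0,0,0]],
  [-1,[-0.8,0,-0.2],[0,0,0]],
  [-1,[0,0,0],[0,0,0]],
])

```text
clock: 20.87
eef_pos: [0.6012, 0.2105, 0.1365]
tool_rot: [-0.093, 0.996, -0.002, 0.005]
ft_force: [0.5, 0.3, -0.7]
grip_width: 0.0002
```

Run:
```python
from h import *
to(uw(-.014,0,.135))
```

```text
turn [-0.004  0.01   0.   ] then shift cm [-0.87 -0.02  0.15] | unit now [-0.0227  0.0002  0.1365]
```

Call:
play_rows([
  [-1,[-0.5,0,0],[0,0,0]],
  [-1,[-0.4,0,0],[0,0,0]],
  [-1,[0,0,0],[0,0,0]],
])

```text
clock: 21.12
eef_pos: [0.6094, 0.2119, 0.1362]
tool_rot: [-0.093, 0.996, -0.002, 0.005]
ft_force: [0.1, -0.3, 0.2]
grip_width: -0.0
```

Call:
play_rows([
  [-1,[-0.3,0,0],[0,0,0]],
  [-1,[-0.2,0,0],[0,0,0]],
  [-1,[0,0,0],[0,0,0]],
])

```text
clock: 21.37
eef_pos: [0.6102, 0.2121, 0.1358]
tool_rot: [-0.093, 0.996, -0.002, 0.001]
ft_force: [-7.7, -1.9, 5.2]
grip_width: 0.0003
```

Run:
```python
from h import *
to(uw(-.014,0,.135))
snap("scene");U=R.from_euler("z",-YW).apply(cloud("scene")[0].reshape(-1,3)-O)
t=U[(abs(U[:,1])<.052)&(abs(U[:,1])>.025)&(abs(U[:,0])<.04)&(U[:,2]>.13)&(U[:,2]<.16)]
print(len(t),np.percentile(t,[2,50,98],axis=0).round(4))
```

```text
turn [-0.005  0.002  0.001] then shift cm [ 0.05 -0.    0.08] | unit now [-0.0135  0.      0.1358]
196 [[-0.0034 -0.0503  0.131 ]
 [-0.0009  0.0285  0.1434]
 [ 0.0035  0.0512  0.1548]]
```

Wide bin is shut: the tab is at unit x ≈ 0 and the push met a hard stop. Now the narrow bin.

Call:
play_rows([
  [-1,[2,0,0],[0,0,0]],
  [-1,[4,0,0],[0,0,0]],
  [-1,[4,0,0],[0,0,0]],
  [-1,[3,0,-2],[0,0,0]],
  [-1,[0,0,-2],[0,0,0]],
  [-1,[0,0,0],[0,0,0]],
])

```text
clock: 21.92
eef_pos: [0.4848, 0.1891, 0.1785]
tool_rot: [-0.093, 0.996, -0.001, 0.007]
ft_force: [1.1, 0.8, 1.5]
grip_width: -0.0001
```

Run:
```python
from h import *
for n in("scene","side"):
    snap(n);Q=cloud(n)[0].reshape(-1,3)
    r=Q[(Q[:,0]>.655)&(Q[:,0]<.8)&(Q[:,1]>-.12)&(Q[:,1]<.05)&(abs(Q[:,2]-.125)<.004)]
    print(n,cv2.minAreaRect((r[:,:2]*1000).astype(np.float32)))
    t=Q[(Q[:,0]>.54)&(Q[:,0]<.6)&(Q[:,1]>-.1)&(Q[:,1]<0)&(Q[:,2]>.128)&(Q[:,2]<.16)]
    print(len(t),t.mean(0).round(4),np.polyfit(t[:,1],t[:,0],1).round(3),t.min(0).round(3),t.max(0).round(3))
N=np.array([.65,-.044,0])
for p in(uw(-.125,0,.1815,N),uw(-.125,0,.118,N)): to(p)
print(uw(-.08,0,0,N))
```

```text
scene ((698.2582397460938, -41.496795654296875), (89.33910369873047, 89.92937469482422), 2.6256041526794434)
65 [ 0.5704 -0.0561  0.1345] [-0.132  0.563] [ 0.563 -0.092  0.128] [ 0.577 -0.025  0.139]
side ((697.1204833984375, -38.78903579711914), (85.85762786865234, 93.97246551513672), 6.8944525718688965)
13 [ 0.5702 -0.0672  0.1376] [-0.199  0.557] [ 0.565 -0.088  0.136] [ 0.575 -0.042  0.14 ]
turn [-0.004  0.012  0.001] then shift cm [  0.66 -25.94  -0.55] | unit now [-0.1399  0.0004  0.176 ]
turn [-0.004  0.012  0.001] then shift cm [  0.66 -25.94   5.8 ] | unit now [-0.1399  0.0004  0.176 ]
[ 0.5713651  -0.05871572  0.        ]
```

Run:
```python
from h import *
N=np.array([.635,-.047,0])
for p in(uw(-.105,0,.125,N),uw(-.014,0,.136,N)): to(p)
```

```text
turn [-0.004  0.012  0.001] then shift cm [  0.19 -25.96   5.1 ] | unit now [-0.1399  0.0004  0.176 ]
turn [-0.004  0.012  0.001] then shift cm [ -8.91 -25.96   4.  ] | unit now [-0.1399  0.0004  0.176 ]
```

Call:
play_rows([
  [-1,[0.2,-3.25,0],[0,0.012,0]],
  [-1,[0,-3.25,0],[0,0,0]],
  [-1,[0,-3.25,0],[0,0,0]],
  [-1,[0,-3.25,0],[0,0,0]],
  [-1,[0,-3.25,0],[0,0,0]],
  [-1,[0,-3.25,0],[0,0,0]],
  [-1,[0,-3.25,0],[0,0,0]],
  [-1,[0,-3.25,0],[0,0,0]],
  [-1,[0,0,2.5],[0,0,0]],
  [-1,[0,0,2.6],[0,0,0]],
  [-1,[0,0,0],[0,0,0]],
])

```text
clock: 22.93
eef_pos: [0.5273, -0.0683, 0.1188]
tool_rot: [-0.092, 0.996, -0.001, -0.007]
ft_force: [-1.3, 0.1, -1.5]
grip_width: 0.0005
```

Call:
play_rows([
  [-1,[-0.8,0,0],[0,0,0]],
  [-1,[-0.8,0,0],[0,0,0]],
  [-1,[-0.8,0,0],[0,0,0]],
  [-1,[-0.8,0,-0.2],[0,0,0]],
  [-1,[-0.8,0,-0.2],[0,0,0]],
  [-1,[-0.8,0,-0.2],[0,0,0]],
  [-1,[-0.8,0,-0.2],[0,0,0]],
  [-1,[-0.8,0,-0.2],[0,0,0]],
  [-1,[-0.8,0,-0.1],[0,0,0]],
  [-1,[-0.8,0,0],[0,0,0]],
  [-1,[0,0,0],[0,0,0]],
])

```text
clock: 23.85
eef_pos: [0.611, -0.052, 0.1369]
tool_rot: [-0.093, 0.996, -0.003, -0.001]
ft_force: [0.5, 0.0, 0.2]
grip_width: -0.0004
```

Run:
```python
from h import *
N=np.array([.635,-.047,0]);to(uw(-.014,0,.136,N))
```

```text
turn [-0.006 -0.002  0.002] then shift cm [-1.05  0.05  0.09] | unit now [-0.0613 -0.2596  0.1369]
```

Call:
play_rows([
  [-1,[-0.4,0,0],[0,0,0]],
  [-1,[-0.4,0,0],[0,0,0]],
  [-1,[0,0,0],[0,0,0]],
])

```text
clock: 24.1
eef_pos: [0.6187, -0.0507, 0.1359]
tool_rot: [-0.093, 0.996, -0.003, -0.001]
ft_force: [0.6, -0.5, 0.9]
grip_width: -0.0001
```

Call:
play_rows([
  [-1,[-0.4,0,0],[0,0,0]],
  [-1,[-0.2,0,0],[0,0,0]],
  [-1,[0,0,0],[0,0,0]],
])

```text
clock: 24.35
eef_pos: [0.6196, -0.0507, 0.1354]
tool_rot: [-0.092, 0.996, -0.003, -0.006]
ft_force: [-9.2, -1.0, 7.0]
grip_width: -0.0001
```

Call:
play_rows([
  [-1,[2,0,0],[0,0,0]],
  [-1,[4,0,0],[0,0,0]],
  [-1,[4,0,0],[0,0,0]],
  [-1,[4,0,-3],[0,0,0]],
  [-1,[3,0,-3],[0,0,0]],
  [-1,[3,0,-2],[0,0,0]],
  [-1,[0,0,0],[0,0,0]],
])

```text
clock: 24.93
eef_pos: [0.4314, -0.0861, 0.2153]
tool_rot: [-0.092, 0.996, -0.004, 0.0]
ft_force: [-0.4, 0.3, 1.1]
grip_width: 0.0001
```

Run:
```python
from h import *
for n in("scene","side"):
    snap(n,n+"9.png");Q=cloud(n)[0].reshape(-1,3)
    for nm,o in(("wide",O),("narrow",np.array([.635,-.047,0]))):
        U=R.from_euler("z",-YW).apply(Q-o)
        for a,b in((.02,.06),(.06,.11),(.135,.16)):
            t=U[(abs(U[:,1])<.03)&(abs(U[:,0])<.04)&(U[:,2]>a)&(U[:,2]<b)]
            if len(t): print(n,nm,a,len(t),np.percentile(t[:,0],[10,50,90]).round(4),t[:,2].max().round(4))
im=cv2.imread("pics/scene9.png")[130:330,200:480];cv2.imwrite("pics/f.png",cv2.resize(im,None,fx=2.8,fy=2.8))
```

```text
scene wide 0.02 256 [-0.0032 -0.0015  0.0003] 0.0599
scene wide 0.06 372 [-0.0045 -0.0019  0.    ] 0.11
scene wide 0.135 179 [-0.0025 -0.0009  0.0012] 0.155
scene narrow 0.02 181 [-0.0059 -0.0035 -0.0017] 0.0594
scene narrow 0.06 276 [-0.0065 -0.0039 -0.0017] 0.1098
scene narrow 0.135 132 [-0.005  -0.003  -0.0001] 0.1549
side wide 0.02 87 [-0.0047 -0.0035 -0.0027] 0.0599
side wide 0.06 137 [-0.0064 -0.0041 -0.0027] 0.11
side wide 0.135 80 [-0.0041 -0.0031 -0.0002] 0.1572
side narrow 0.02 55 [-0.0063 -0.0052 -0.0041] 0.0599
side narrow 0.06 86 [-0.0084 -0.006  -0.0044] 0.1093
side narrow 0.135 50 [-0.0063 -0.0049 -0.0013] 0.1576
```

View pics/f.png

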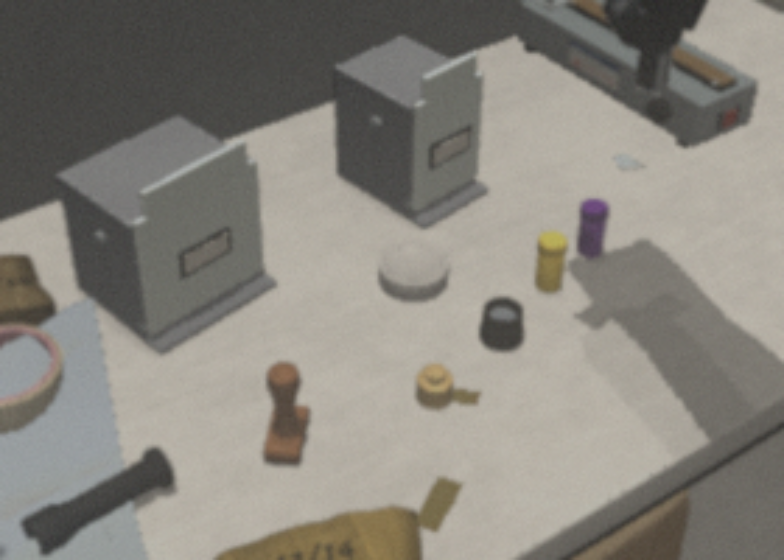

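Both panels are upright: each one's depth is the same from foot to tab, so the tilt is about zero. Both tabs top out at 0.155, and all the bystanders are in place. I'm handing the job in.

```bash
python3 -c "
from h import *
print(bot.job_done())"
```

```text
the job is handed in; nothing more can be done
None
```

I tipped the wide bin out to its stop, put both white-capped vials in it and pushed it shut. I then pushed the narrow bin shut and handed the job in at about 25 s of the 72 s allowed.

**Checks that passed**
- **Bins:** each push ended on a hard stop, at about 8 N for the wide bin and 9 N for the narrow. The depth readings show both panels upright to about 2 mm from foot to tab, with the tab tops at about 0.155 m as expected when shut.
- **Vials:** both lay on the wide bin's floor just before it was closed, about 16 mm either side of its middle. They can't be seen with the bin shut, so I couldn't check them after that.
- **Surroundings:** the stamp, loupe, weight, tin and torch look undisturbed in the last picture, as do the yellow and purple vials. The tape roll is only partly in that picture. The arm ended clear of everything.

**What went wrong or disagreed**
- On the first approach the arm reached its limit and the last joint came up against its range end (3.141 of 3.14 rad). I turned the gripper half a turn and went on.
- The tab's top measured 142 mm from the hinge, where the description implies 152 mm. It made no difference to the moves.

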